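# Fit the guide cup and hold the probe centred in the cell

### The job

Put the guide cup (the grey cup with a hole through its top, not the blind one) fully down over the upright neck of the measuring cell and let go of it. Then take the probe out of its holder and lower it upright through the guide's hole, without ever touching the guide or the cell with it, until about three quarters of its steel stem is below the guide's top, and finish still gripping it there, motionless and centred in the hole. Leave the blind cap, the bottles and the beaker where they stand.

Things in the scene. Friction and masses are not known exactly. Their poses are not given: they have to be found in the camera images.
- guide: Guide cup, loose, grey plastic, round, 52 mm outer diameter, 40 mm tall, about 80 g, standing on the bench hole up. Lower 22 mm: open skirt, 40 mm inner diameter; upper 18 mm: through bore of 24 mm diameter on the axis. Origin: centre of its underside, z up. Seated, its inner ledge rests on the neck's rim: underside 22 mm below the rim, top 18 mm above it.
- guide_bore (a point): Centre of the bore at the guide cup's top face (on its axis, 40 mm above its underside).
- cap: Blind cap, loose, grey plastic, same outside as the guide cup (52 mm diameter, 40 mm tall) but with a closed flat top. Bystander. Origin: centre of its underside.
- cell: Measuring cell, fixed: dark steel round foot (104 mm diameter, 10 mm high), squat white body of 84 mm diameter up to 55 mm height, tapering to an upright open neck of 36 mm outer and 30 mm inner diameter, straight from 68 mm to its rim at 110 mm above the bench. Inner floor 14 mm above the bench. Origin: centre of its underside, z up.
- neck_rim (a point): Centre of the neck's open rim, 110 mm above the bench.
- probe: Probe, loose, about 90 g: steel stem 12 mm diameter, 100 mm long; black collar 27 mm diameter (100 to 105 mm from the tip); round black head 24 mm diameter (105 to 155 mm from the tip); 6 mm steel stub on top. Origin: centre of the stem's lower tip; z up along the stem. At the start it hangs upright in the holder by its collar, tip 12 mm above the bench.
- stem_mid (a point): Point on the probe's axis 75 mm above its tip; it is to come level with the guide's top.
- holder: Probe holder, fixed: 90 mm square steel foot 8 mm thick with an upright white tube, 32 mm outer and 18 mm inner diameter, its top 112 mm above the bench. Origin: centre of its underside.
- amber: Amber glass jar, loose, 48 mm diameter, 85 mm tall, bystander. Origin: centre of its underside.
- washbottle: White plastic bottle, loose, 66 mm diameter, 150 mm tall, bystander. Origin: centre of its underside.
- beaker: Clear beaker, loose, 60 mm diameter, 65 mm tall, bystander. Origin: centre of its underside.
Not all that is in view belongs to the job. Leave any orange or red look-alike of the probe alone.

How it is judged:
By the outcome, as a careful person would: the job done as asked, in the order asked, and still so for the second after the job is handed in, while the arm keeps its last pose, push and grip.
It also fails if it takes over 64 s, if anything falls off the work surface, if the arm or the gripper's body presses on something with over 40 N, if the wrist force passes 120 N, or if a joint passes its speed limit or range.

### The arm

A 6-joint arm with a two-finger parallel gripper is mounted at the origin on the work surface. World frame = base frame: x ahead of the robot, y to its left, z up, the work surface at z = 0. Lengths are in m, angles in degrees, forces in N, time in s.
With the tool pointing down it reaches from about 0.4 to 0.825 m from the base axis. Payload 7 kg.
Tool frame: the origin (TCP) lies midway between the tips of the shut fingers; the grasp point (between the pads) lies 19 mm behind it (ctrl.hold_point_z is the distance from the TCP to the grasp point, in m); z points along the fingers, y is the line along which they close (so a half turn about z gives the same grasp; the last joint's range is limited). The gripper opens to 88 mm and grips with 3 to 60 N. Pads are 19 mm wide; open, the fingers measure 130 mm over their backs; the gripper's body (78 mm by 193 mm) begins 47 mm behind the grasp point.
Start: joints at [80.678, 20.546, 0.682, 0, -70.136, -16.507], TCP at [0.294, 0.608, 0.227] pointing down, gripper open.
Joint ranges: [-176.03, 176.03], [-82.01, 121.73], [-58.28, 71.71], [-173.87, 95.51], [-174.79, -0.11], [-173.66, 173.66]. Speed limits (degrees/s): [136.94, 136.94, 172.46, 180, 180, 180].

### API

Orientations are given as [roll, pitch, yaw] about the fixed x, y, z axes, in that order (R = Rz(yaw) Ry(pitch) Rx(roll)).
In Python, from plant import ctrl gives the robot as it stands.
- The arm moves only by the tool apply_moves, never from a script. Its argument "deltas" is a list of rows, each an object with "fingers": the finger opening in mm, from 0 to 87.6; "delta_pos": the shift along the tool's x, y, z in mm, a list of three; "angular": the turn, a rotation vector about the tool's x, y, z in degrees, a list of three. A call has 1 to 10 rows; each row is the pose to reach, as a shift and turn from the pose commanded when the call began, along the tool's axes at that moment; what a row does not reach only later rows make up. A row lasts 1/10 s, in which the tool goes at most 50 mm and 8.59 degrees, less where a joint would pass 70% of its speed; a pose out of reach is approached as far as the arm can. A call with a gripper value outside its range is refused whole. The fingers move at their own pace and stop on an object; the grip force is fixed at half the most. Time passes only in rows, so rows that repeat a pose let the fingers close. It gives the time, the measured TCP pose, the force, the opening and the grip force at its end, in the units of the state.
- ctrl.get_obs(): the state, without advancing time (a new reading comes with each control period).
- ctrl.snapshot(name): name is "scene" or "top" or "wrist"; returns the picture (420x560x3 uint8, red, green, blue); there is no depth.
- ctrl.camera_params(name): a dict with "fx", "fy", "cx", "cy" (pixels), "cam_to_world" (4x4, takes a point from camera to world coordinates); the wrist camera has in their place "mount" (4x4, takes a point from camera to tool coordinates, whose origin is the TCP and whose axes are the flange's). Camera axes: x right, y up, looking along -z (the intrinsics and any distortion apply to the point x, -y, -z); pixel columns grow to the right and rows downward; lengths in m; the calibration is good to about 2 mm. A picture is of the moment at which its call begins: read the wrist's pose just before it. camera_params takes no time and is no camera call.
- ctrl.close_job(): hands the job in; it is judged then, once.
The state is a dict: "clock": time; "joint_pos": joint angles; "qvel": joint speeds; "tau": joint torques, N m; "tool_pos": TCP position; "orientation": TCP orientation; "force": force on the tool from outside, world axes, zero at the start; "moment": the same for the moment, N m; "opening": finger opening in m; "gripper_force": force on a finger pad.
Only numpy, scipy, OpenCV 4.12 (cv2) and the standard library are available. Lean on these libraries where they do the work, as an engineer would, in place of code of your own. Each camera call takes 0.05 s, during which the arm holds its last target. There are 200 camera calls.

## Working session

There is one attempt and no reset: what is moved stays moved. The work goes in short steps, Python scripts to look and compute and a tool call to move; the robot and the scene stay as the last step left them, time stands still between calls to the robot, and variables do not carry over. Pictures are saved under pics/ and viewed, at most 10 in all, crops included, and the job is handed in when it is done.

Besides the shell and the picture viewer there is one more tool, called after "Emit:" by a JSON object that holds its "fn" and its "kwargs", one argument or row to a line. apply_moves: Moves the arm, as the interface text tells. Its arguments: {"type":"object","properties":{"deltas":{"type":"array"}},"required":["deltas"]}

```bash
mkdir -p pics; ls; cat > h.py <<'E'
import numpy as np, cv2, json
from scipy.spatial.transform import Rotation as R
from plant import ctrl
def snap(cam,name=None):
    o=ctrl.get_obs(); im=np.array(ctrl.snapshot(cam))
    if name: cv2.imwrite(f'pics/{name}.png',im[:,:,::-1])
    return o,im
def T(o):
    M=np.eye(4); M[:3,:3]=R.from_euler('xyz',o['orientation'],degrees=True).as_matrix(); M[:3,3]=o['tool_pos']; return M
def c2w(cam,o):
    p=ctrl.camera_params(cam)
    return p, (T(o)@np.array(p['mount']) if 'mount' in p else np.array(p['cam_to_world']))
def cast(cam,uv,z,o=None):
    p,M=c2w(cam,o); d=M[:3,:3]@np.array([(uv[0]-p['cx'])/p['fx'],-(uv[1]-p['cy'])/p['fy'],-1]); c=M[:3,3]
    return c+d*(z-c[2])/d[2]
def proj(cam,P,o=None):
    p,M=c2w(cam,o); q=np.linalg.inv(M)@np.append(P,1)
    return np.array([p['cx']+p['fx']*q[0]/-q[2],p['cy']-p['fy']*q[1]/-q[2]])
E
python3 - <<'E'
from h import *
a=[snap(c,c+'0') for c in('scene','top')]
cv2.imwrite('pics/w0.png',snap('wrist')[1][:,:,::-1])
for c in('scene','top','wrist'):print(c,{k:(np.round(v,4).tolist()) if not isinstance(v,str) else v for k,v in ctrl.camera_params(c).items()})
print(ctrl.get_obs())
print(ctrl.hold_point_z)
E
```

```text
pics
scene {'fx': 392.4123, 'fy': 392.4123, 'cx': 284.5233, 'cy': 206.1222, 'cam_to_world': [[0.4067, -0.6025, 0.6867, 1.1637], [0.9136, 0.2625, -0.3107, -0.2552], [0.0069, 0.7537, 0.6572, 0.6392], [0.0, 0.0, 0.0, 1.0]]}
top {'fx': 473.0357, 'fy': 473.0357, 'cx': 278.2039, 'cy': 207.6551, 'cam_to_world': [[0.1026, 0.974, -0.202, 0.3646], [-0.9947, 0.1009, -0.0188, -0.0026], [0.0021, 0.2028, 0.9792, 1.1089], [0.0, 0.0, 0.0, 1.0]]}
wrist {'fx': 304.9384, 'fy': 304.9384, 'cx': 281.5881, 'cy': 206.979, 'mount': [[-0.0007, 0.9572, 0.2895, 0.0782], [1.0, 0.0006, 0.0004, 0.0009], [0.0002, 0.2895, -0.9572, -0.1596], [0.0, 0.0, 0.0, 1.0]]}
{'clock': 0.15, 'joint_pos': array([ 8.06776165e+01,  2.05828261e+01,  6.45021974e-01, -1.47296086e-02,
       -7.01364689e+01, -1.65075310e+01]), 'qvel': array([-0.01303525, -0.27254033,  0.14774258,  0.14727268,  0.06371412,
       -0.01023291]), 'tau': array([-1.43678873e-03, -5.83275282e+01,  2.93291223e+01,  7.00125352e+00,
        8.79210653e-03, -1.05050526e-04]), 'tool_pos': array([0.29395222, 0.6072082 , 0.22582227]), 'orientation': array([ 1.79924853e+02, -7.82818529e-03, -2.58349232e+01]), 'force': array([0.53272633, 0.59076451, 0.63125453]), 'moment': array([-0.0422796 , -0.0387931 , -0.00192431]), 'gripper_force': 0.0, 'opening': 0.0875654912266698}
0.0188
```

View pics/top0.png

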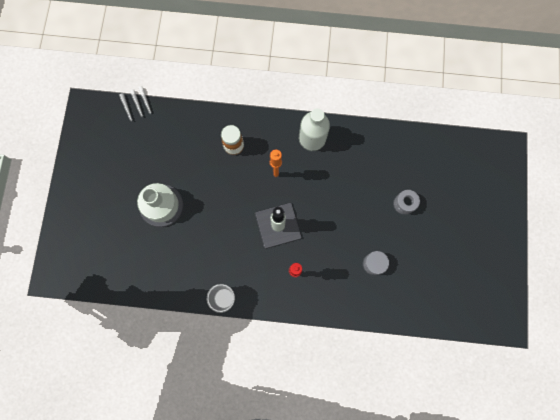

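View pics/scene0.png

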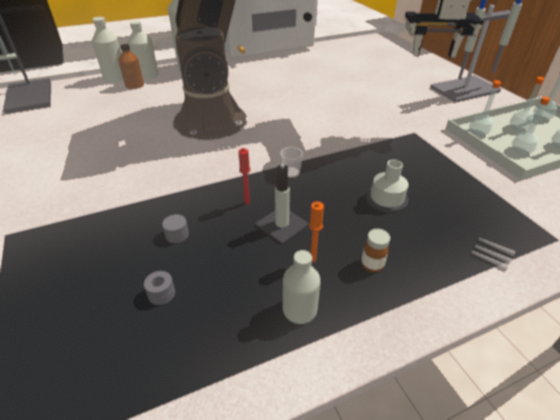

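Top view shows the guide candidates: the grey cup with a hole at (407,201), and the plain-topped cap at (376,263). For the probe there is the black one in the holder at (278,212), and the look-alikes in orange (276,157) and red (296,270). The cell neck is at (150,196). I choose (407,201) and the black probe, and will check both in a close crop.

```bash
python3 - <<'E'
from h import *
t=cv2.imread('pics/top0.png'); 
cr=lambda x,y:cv2.resize(t[y-32:y+33,x-32:x+33],(390,290) if 0 else (390,390),interpolation=cv2.INTER_CUBIC)
cv2.imwrite('pics/crop0.png',cv2.resize(np.hstack([cr(400,215),cr(278,222)]),(780,390)))
for n,uv,z in [('guide',(408,200),.04),('cap',(376,262),.04),('neck',(150,196),.11),('probe',(278,209),.167),('foot',(278,225),.008),('orange',(276,155),.17),('red',(296,268),.17),('wash',(317,115),.15),('amber',(231,132),.085),('beaker',(221,298),.03)]:
    P=cast('top',uv,z); print(n,P.round(3),np.hypot(*P[:2]).round(3),'scene px',proj('scene',P).round(0))
E
```

```text
guide [ 0.634 -0.279  0.04 ] 0.693 scene px [158. 279.]
cap [ 0.483 -0.214  0.04 ] 0.529 scene px [175. 220.]
neck [0.568 0.295 0.11 ] 0.64 scene px [393. 162.]
probe [0.556 0.016 0.167] 0.556 scene px [283. 167.]
foot [0.55  0.015 0.008] 0.55 scene px [281. 221.]
orange [0.669 0.031 0.17 ] 0.67 scene px [315. 196.]
red [ 0.441 -0.032  0.17 ] 0.442 scene px [243. 143.]
wash [ 0.774 -0.046  0.15 ] 0.776 scene px [302. 254.]
amber [0.74  0.143 0.085] 0.754 scene px [379. 235.]
beaker [0.368 0.124 0.03 ] 0.389 scene px [292. 162.]
```

View pics/crop0.png

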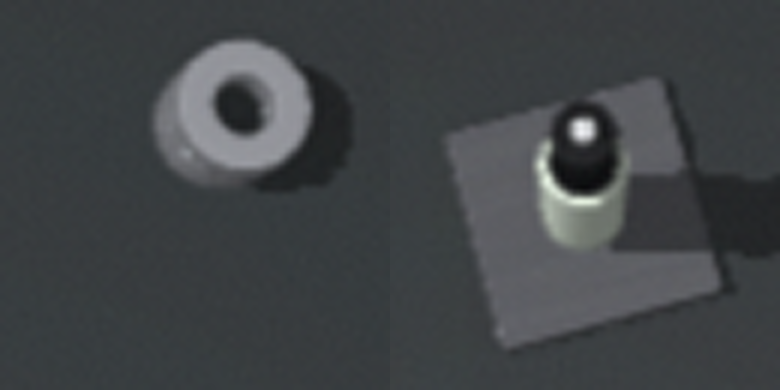

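The crop confirms it: the hole is clearly visible in the cup at top px (408.8,200.5), and the black probe's steel stub is at (278.2,211.3). Next I set out towards the guide and turn the yaw to 0.

Emit:
{"fn": "apply_moves", "kwargs": {
  "deltas": [
    {"fingers":80,"delta_pos":[10,10,-25],"angular":[0,0,-2.5]},
    {"fingers":80,"delta_pos":[35,33,-30],"angular":[0,0,-5]},
    {"fingers":80,"delta_pos":[68,64,-30],"angular":[0,0,-8]},
    {"fingers":80,"delta_pos":[101,95,-30],"angular":[0,0,-11]},
    {"fingers":80,"delta_pos":[134,126,-30],"angular":[0,0,-14]},
    {"fingers":80,"delta_pos":[167,157,-30],"angular":[0,0,-17]},
    {"fingers":80,"delta_pos":[200,188,-30],"angular":[0,0,-20]},
    {"fingers":80,"delta_pos":[233,219,-30],"angular":[0,0,-23]},
    {"fingers":80,"delta_pos":[266,250,-30],"angular":[0,0,-25.8]},
    {"fingers":80,"delta_pos":[300,281,-30],"angular":[0,0,-25.8]}
  ]
}}

```text
clock: 1.15
tool_pos: [0.4418, 0.2221, 0.2567]
orientation: [-180.0, -0.0, 0.1]
force: [0.5, 0.2, -0.5]
opening: 0.0803
gripper_force: 0.0
```

Emit:
{"fn": "apply_moves", "kwargs": {
  "deltas": [
    {"fingers":80,"delta_pos":[16,43,0],"angular":[0,0,0]},
    {"fingers":80,"delta_pos":[33,87,0],"angular":[0,0,0]},
    {"fingers":80,"delta_pos":[50,131,0],"angular":[0,0,0]},
    {"fingers":80,"delta_pos":[67,175,0],"angular":[0,0,0]},
    {"fingers":80,"delta_pos":[84,219,0],"angular":[0,0,0]},
    {"fingers":80,"delta_pos":[101,263,0],"angular":[0,0,0]},
    {"fingers":80,"delta_pos":[118,307,0],"angular":[0,0,0]},
    {"fingers":80,"delta_pos":[135,351,0],"angular":[0,0,0]},
    {"fingers":80,"delta_pos":[152,395,0],"angular":[0,0,0]},
    {"fingers":80,"delta_pos":[169,439,0],"angular":[0,0,0]}
  ]
}}

```text
clock: 2.15
tool_pos: [0.6108, -0.2172, 0.2563]
orientation: [-180.0, 0.0, -0.0]
force: [-0.3, 0.5, -0.1]
opening: 0.0797
gripper_force: 0.0
```

Emit:
{"fn": "apply_moves", "kwargs": {
  "deltas": [
    {"fingers":80,"delta_pos":[16,40,20],"angular":[0,0,0]},
    {"fingers":80,"delta_pos":[24,60,50],"angular":[0,0,0]},
    {"fingers":80,"delta_pos":[24,64,80],"angular":[0,0,0]},
    {"fingers":80,"delta_pos":[24,64,100],"angular":[0,0,0]},
    {"fingers":80,"delta_pos":[24,64,100],"angular":[0,0,0]},
    {"fingers":80,"delta_pos":[24,64,100],"angular":[0,0,0]}
  ]
}}

```text
clock: 2.75
tool_pos: [0.6346, -0.2793, 0.1568]
orientation: [180.0, 0.0, -0.0]
force: [0.4, -0.1, 0.4]
opening: 0.0798
gripper_force: 0.0
```

```bash
python3 - <<'E'
from h import *
o,im=snap('wrist','w1'); print(o['tool_pos'],o['orientation']); print('pred',proj('wrist',[.634,-.279,.04],o),proj('wrist',o['tool_pos'],o))
E
```

```text
[ 0.63455245 -0.27930537  0.15680082] [ 1.79978404e+02  3.51316139e-02 -1.15063396e-02]
pred [280.54428234 201.61196083] [280.4637193  256.18683628]
```

View pics/w1.png

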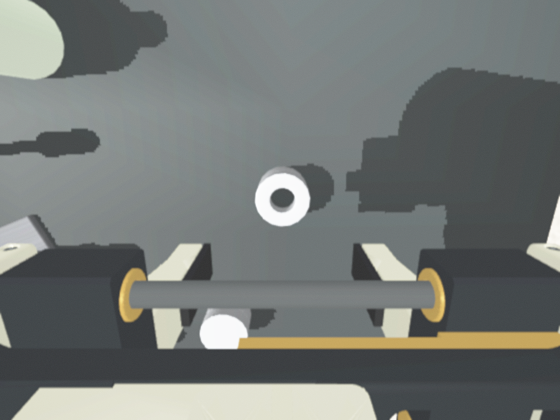

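The guide's ring is at (282,199), 2–3 px from the prediction, and its hole is visible. The cap is at (223,331), well clear of the fingers. I'll measure the centre.

```bash
cat >> h.py <<'E'
def blob(mask,near):
    cs,_=cv2.findContours(mask.astype(np.uint8),cv2.RETR_EXTERNAL,cv2.CHAIN_APPROX_NONE)
    cs=[c for c in cs if len(c)>=12]
    c=min(cs,key=lambda c:np.hypot(*(c[:,0].mean(0)-near)))
    return cv2.fitEllipse(c)
E
python3 - <<'E'
from h import *
im=cv2.imread('pics/w1.png')[:,:,::-1]; o=ctrl.get_obs()
for th in (215,235):
    e=blob(im.min(2)>th,(282,199)); print(e, cast('wrist',e[0],.04,o))
E
```

```text
((281.8257141113281, 199.14962768554688), (51.473628997802734, 53.275794982910156), 95.35807800292969) [ 0.6368954  -0.28023559  0.04      ]
((281.80511474609375, 199.12950134277344), (50.406707763671875, 52.55594253540039), 94.29752349853516) [ 0.63691509 -0.28021617  0.04      ]
```

Emit:
{"fn": "apply_moves", "kwargs": {
  "deltas": [
    {"fingers":80,"delta_pos":[2.4,0.9,20],"angular":[0,0,0]},
    {"fingers":80,"delta_pos":[2.4,0.9,50],"angular":[0,0,0]},
    {"fingers":80,"delta_pos":[2.4,0.9,80],"angular":[0,0,0]},
    {"fingers":80,"delta_pos":[2.4,0.9,110],"angular":[0,0,0]},
    {"fingers":80,"delta_pos":[2.4,0.9,130],"angular":[0,0,0]},
    {"fingers":80,"delta_pos":[2.4,0.9,140],"angular":[0,0,0]},
    {"fingers":80,"delta_pos":[2.4,0.9,143],"angular":[0,0,0]},
    {"fingers":80,"delta_pos":[2.4,0.9,143],"angular":[0,0,0]}
  ]
}}

```text
clock: 3.6
tool_pos: [0.6378, -0.2801, 0.0148]
orientation: [180.0, -0.1, -0.0]
force: [0.2, 0.7, -0.6]
opening: 0.0799
gripper_force: 0.0
```

Emit:
{"fn": "apply_moves", "kwargs": {
  "deltas": [
    {"fingers":62,"delta_pos":[0,0,0],"angular":[0,0,0]},
    {"fingers":56,"delta_pos":[0,0,0],"angular":[0,0,0]},
    {"fingers":54,"delta_pos":[0,0,0],"angular":[0,0,0]},
    {"fingers":46,"delta_pos":[0,0,0],"angular":[0,0,0]},
    {"fingers":46,"delta_pos":[0,0,0],"angular":[0,0,0]},
    {"fingers":46,"delta_pos":[0,0,0],"angular":[0,0,0]},
    {"fingers":46,"delta_pos":[0,0,0],"angular":[0,0,0]}
  ]
}}

```text
clock: 4.3
tool_pos: [0.6371, -0.2802, 0.014]
orientation: [180.0, -0.0, -0.0]
force: [-0.5, 0.6, 4.9]
opening: 0.0512
gripper_force: 30.0
```

Emit:
{"fn": "apply_moves", "kwargs": {
  "deltas": [
    {"fingers":46,"delta_pos":[0,0,-5],"angular":[0,0,0]},
    {"fingers":46,"delta_pos":[0,0,-20],"angular":[0,0,0]},
    {"fingers":46,"delta_pos":[0,0,-50],"angular":[0,0,0]},
    {"fingers":46,"delta_pos":[0,0,-85],"angular":[0,0,0]},
    {"fingers":46,"delta_pos":[0,0,-120],"angular":[0,0,0]},
    {"fingers":46,"delta_pos":[0,0,-155],"angular":[0,0,0]},
    {"fingers":46,"delta_pos":[0,0,-190],"angular":[0,0,0]},
    {"fingers":46,"delta_pos":[-5,-15,-220],"angular":[0,0,0]},
    {"fingers":46,"delta_pos":[-10,-40,-236],"angular":[0,0,0]},
    {"fingers":46,"delta_pos":[-20,-80,-236],"angular":[0,0,0]}
  ]
}}

```text
clock: 5.3
tool_pos: [0.618, -0.201, 0.2536]
orientation: [179.9, -0.3, -0.1]
force: [1.3, 2.1, -1.2]
opening: 0.0516
gripper_force: 30.0
```

Emit:
{"fn": "apply_moves", "kwargs": {
  "deltas": [
    {"fingers":46,"delta_pos":[-10,-40,0],"angular":[0,0,0]},
    {"fingers":46,"delta_pos":[-20,-80,0],"angular":[0,0,0]},
    {"fingers":46,"delta_pos":[-30,-120,0],"angular":[0,0,0]},
    {"fingers":46,"delta_pos":[-40,-160,0],"angular":[0,0,0]},
    {"fingers":46,"delta_pos":[-50,-200,0],"angular":[0,0,0]},
    {"fingers":46,"delta_pos":[-60,-240,0],"angular":[0,0,0]},
    {"fingers":46,"delta_pos":[-70,-280,0],"angular":[0,0,0]},
    {"fingers":46,"delta_pos":[-80,-320,0],"angular":[0,0,0]},
    {"fingers":46,"delta_pos":[-90,-360,0],"angular":[0,0,0]},
    {"fingers":46,"delta_pos":[-100,-400,0],"angular":[0,0,0]}
  ]
}}

```text
clock: 6.3
tool_pos: [0.5163, 0.2014, 0.2508]
orientation: [-180.0, -0.1, -0.0]
force: [1.8, 0.9, -0.7]
opening: 0.0519
gripper_force: 30.0
```

Emit:
{"fn": "apply_moves", "kwargs": {
  "deltas": [
    {"fingers":46,"delta_pos":[-6,-40,0],"angular":[0,0,0]},
    {"fingers":46,"delta_pos":[-12,-75,0],"angular":[0,0,0]},
    {"fingers":46,"delta_pos":[-18,-95,0],"angular":[0,0,0]},
    {"fingers":46,"delta_pos":[-18,-95,0],"angular":[0,0,0]},
    {"fingers":46,"delta_pos":[-18,-95,0],"angular":[0,0,0]},
    {"fingers":46,"delta_pos":[-18,-95,0],"angular":[0,0,0]}
  ]
}}

```text
clock: 6.9
tool_pos: [0.4992, 0.2943, 0.2501]
orientation: [-180.0, -0.0, -0.0]
force: [0.5, 0.5, -1.2]
opening: 0.0517
gripper_force: 30.0
```

```bash
python3 - <<'E'
from h import *
o,im=snap('wrist','w2'); _,t=snap('top','t2'); print(o['tool_pos'],o['orientation'],o['opening'])
print('pred neck',proj('wrist',[.568,.295,.11],o),'bore',proj('wrist',np.array(o['tool_pos'])+[0,0,.026],o))
E
```

```text
[0.49917997 0.29426798 0.25005985] [-1.79988768e+02 -1.39194895e-02 -4.97813202e-02] 0.051670980948457956
pred neck [280.06994396 124.71949597] bore [280.26283283 279.56988124]
```

View pics/w2.png

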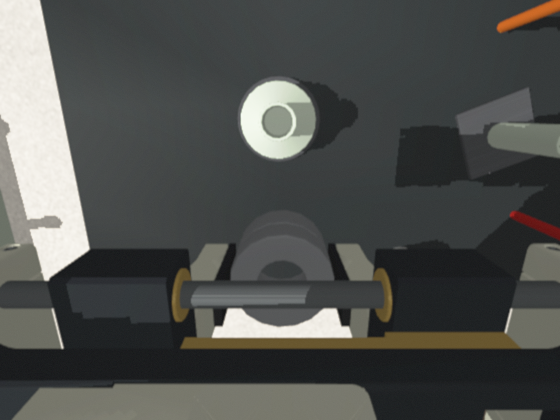

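The wrist view shows the neck opening at about (279,122) and the held guide at about (282,280), level between the pads. A magnified crop will locate both circles.

```bash
python3 - <<'E'
from h import *
im=cv2.imread('pics/w2.png')
a=cv2.resize(im[92:152,239:319],(640,480),interpolation=cv2.INTER_CUBIC)
cv2.imwrite('pics/w2c.png',a)
g=im[:,:,1]; print(g[122,255:305]); print(g[95:150,279])
E
```

```text
[248 249 247 244 246 238 193 134 116 131 146 150 150 150 151 150 151 150
 152 151 152 151 153 152 152 151 152 152 152 151 152 153 151 151 152 148
 154 204 242 244 228 167 142 143 143 143 143 143 142 143]
[229 229 229 228 227 227 226 231 238 234 197 145 143 151 152 152 152 152
 152 151 152 152 152 152 152 152 151 152 150 150 150 151 150 150 150 151
 151 150 151 146 134 126 151 214 238 236 231 229 228 229 228 228 229 228
 228]
```

View pics/w2c.png

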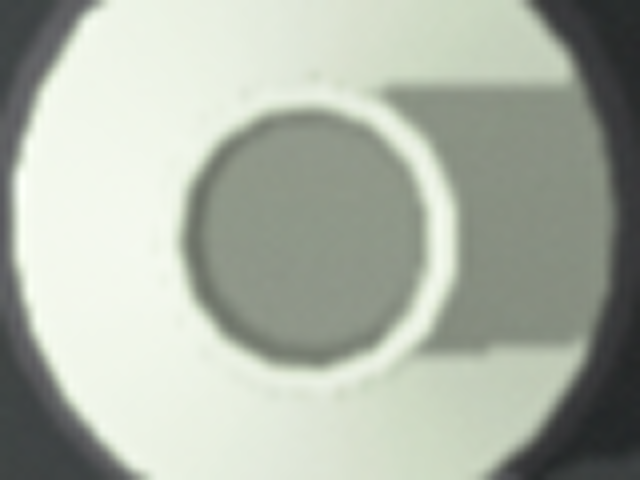

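```bash
python3 - <<'E'
from h import *
im=cv2.imread('pics/w2.png'); g=im[:,:,1]
for c in(270,281,292):print(c,g[225:284,c])
for r in(262,270,276,312,318):print(r,g[r,222:345])
o=ctrl.get_obs(); print(cast('wrist',(276.8,121.4),.11,o), cast('top',(150,196),.11))
P=np.array(o['tool_pos'])+[0,0,.026]
for d in([.026,0,0],[.012,0,0],[-.026,0,0],[0,.026,0],[0,-.026,0]):print(d,proj('wrist',P+d,o))
E
```

```text
270 [76 74 74 74 76 75 74 75 75 75 79 86 92 92 91 90 90 91 90 89 90 87 89 86
 88 88 90 87 89 89 88 89 87 88 89 87 87 81 69 62 60 61 62 60 60 60 59 59
 61 60 60 63 70 73 74 65 55 55 56]
281 [74 74 75 75 75 75 75 76 76 79 89 94 95 91 90 90 90 89 91 89 89 88 88 89
 89 88 88 89 88 87 89 88 89 88 86 76 64 59 59 59 59 59 58 57 59 59 60 61
 59 60 59 60 59 63 70 64 54 54 57]
292 [79 74 73 75 75 73 75 74 75 75 80 86 92 93 92 90 91 89 89 90 89 88 88 89
 90 89 89 90 86 89 89 88 89 88 88 88 83 74 64 59 58 58 60 59 58 59 59 59
 59 60 59 60 68 73 74 65 55 54 56]
262 [ 48  26  24  23  21  23  23  25  22  21  35  60  75  82  87  88  87  88
  88  89  88  88  89  89  89  88  88  88  87  88  89  88  88  88  88  89
  89  88  88  88  89  88  89  88  87  88  84  84  81  78  75  70  63  61
  59  60  61  59  59  59  59  59  59  60  60  61  63  65  67  71  74  79
  83  87  87  89  88  88  91  88  89  88  88  88  89  88  88  87  87  88
  88  88  87  88  88  89  89  88  88  88  90  88  89  88  89  89  88  80
  57  35  23  24  24  21  25  23  23  25  25  45  84 114 120]
270 [25 25 27 23 24 25 24 26 45 74 85 89 
[... 1308 characters left out ...]
 235 235 236 237 239 240 239 237 235 227 206 173 137 106  90  86
  86  88  88  87  88  87  88  88  88  88  88  88  87  88  88  88  88  88
  88  88  86  89  89  89  87  89  87  89  87  88  88  88  89  89  88  87
  88  87  88  88  90  90  88  89  89  88  88  88  87  86  88  99 122 156
 205 232 238 237 237 236 236 236 235 236 237 239 238 237 236 234 235 236
 238 239 241 241 239 238 240 241 223 130  47  24  30  32  32]
[0.57119902 0.29785026 0.11      ] [0.56767408 0.29548956 0.11      ]
[0.026, 0, 0] [280.06691621 230.28700009]
[0.012, 0, 0] [280.17377962 257.45098295]
[-0.026, 0, 0] [280.4362191  324.16138944]
[0, 0.026, 0] [227.56861599 279.66591662]
[0, -0.026, 0] [332.97068437 279.47505291]
```

Neck opening centre is (276.8,121.4). The held guide's top face is shifted about +1.6 px and +3 px from the TCP prediction. I'll lower beside the neck so that rim and guide top are at equal depth, where calibration bias cancels.

Emit:
{"fn": "apply_moves", "kwargs": {
  "deltas": [
    {"fingers":46,"delta_pos":[0,-4,15],"angular":[0,0,0]},
    {"fingers":46,"delta_pos":[0,-4,45],"angular":[0,0,0]},
    {"fingers":46,"delta_pos":[0,-4,75],"angular":[0,0,0]},
    {"fingers":46,"delta_pos":[0,-4,105],"angular":[0,0,0]},
    {"fingers":46,"delta_pos":[0,-4,135],"angular":[0,0,0]},
    {"fingers":46,"delta_pos":[0,-4,155],"angular":[0,0,0]},
    {"fingers":46,"delta_pos":[0,-4,166],"angular":[0,0,0]},
    {"fingers":46,"delta_pos":[0,-4,166],"angular":[0,0,0]},
    {"fingers":46,"delta_pos":[0,-4,166],"angular":[0,0,0]}
  ]
}}

```text
clock: 7.9
tool_pos: [0.4998, 0.2991, 0.0845]
orientation: [-180.0, -0.1, -0.0]
force: [0.5, -0.7, -1.1]
opening: 0.0516
gripper_force: 30.0
```

```bash
python3 - <<'E'
from h import *
o,im=snap('wrist','w3'); print(o['tool_pos'],o['orientation'],o['opening'])
g=im[:,:,1].astype(int)
p=proj('wrist',[.572,.2985,.11],o); print('pred neck',p)
u,v=p.round().astype(int)
print(g[v,u-48:u+49]); print(g[max(0,v-48):v+49,u])
for c in(271,282,293):print(c,g[225:284,c])
for r in(262,270,276,312,318):
    b=g[r]; print(r,[ (i,b[i]) for i in range(222,345) if abs(b[i+1]-b[i-1])>12])
E
```

```text
[0.49980955 0.2990703  0.08447335] [-1.79970355e+02 -5.18964131e-02 -4.43308157e-02] 0.051633020423905975
pred neck [281.13504036 128.52743768]
[255 255 255 255 255 255 255 255 255 255 255 255 255 255 255 248 207 196
 194 195 196 195 201 221 236 239 239 238 238 238 238 239 239 239 238 238
 239 239 239 239 239 239 239 238 239 238 238 238 239 239 238 239 238 239
 239 239 239 239 239 238 238 238 239 239 239 239 239 239 238 239 239 239
 239 239 238 236 239 254 254 254 254 254 254 254 255 255 255 255 255 255
 255 254 241 233 233 233 232]
[255 255 255 255 255 255 255 255 255 255 255 255 255 255 238 198 191 194
 207 230 239 240 239 240 240 239 240 239 240 240 240 240 239 240 239 239
 240 240 240 240 240 240 239 238 238 238 238 239 239 239 239 239 239 239
 239 239 239 238 239 238 238 239 239 239 238 238 239 239 239 238 239 239
 238 229 217 211 211 210 210 210 211 212 211 213 228 255 255 255 255 255
 255 255 247 229 227 227 228]
271 [131 130 131 130 131 129 131 129 130 132 137 148 159 160 157 155 154 155
 154 154 154 153 153 151 152 153 153 152 152 153 153 152 152 152 152 153
 149 136 119 107
[... 1493 characters left out ...]
305, np.int64(130)), (306, np.int64(146)), (332, np.int64(151)), (333, np.int64(130)), (334, np.int64(85)), (335, np.int64(51))]
312 [(225, np.int64(48)), (226, np.int64(71)), (227, np.int64(98)), (243, np.int64(110)), (244, np.int64(125)), (245, np.int64(143)), (317, np.int64(148)), (318, np.int64(137)), (319, np.int64(124)), (320, np.int64(110)), (336, np.int64(100)), (337, np.int64(76)), (338, np.int64(56))]
318 [(224, np.int64(63)), (225, np.int64(94)), (226, np.int64(107)), (251, np.int64(116)), (252, np.int64(123)), (253, np.int64(137)), (311, np.int64(138)), (312, np.int64(122)), (313, np.int64(110)), (337, np.int64(104)), (338, np.int64(92)), (339, np.int64(65)), (340, np.int64(48))]
```

View pics/w3.png

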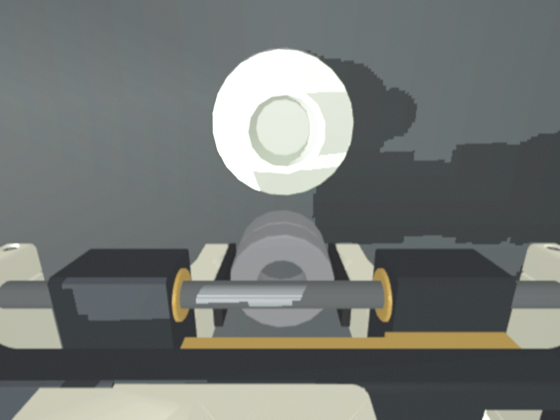

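The neck opening is around (283,129.5) and the guide top around (282,280). I'll cast edge points of both onto the plane z=0.11 and fit circles there.

```bash
cat >> h.py <<'E'
from scipy.optimize import least_squares
def circ(P):
    P=np.array(P)[:,:2]; m=P.mean(0)
    s=least_squares(lambda q:np.hypot(P[:,0]-q[0],P[:,1]-q[1])-q[2],[*m,.02]); return s.x.round(4),np.abs(s.fun).max().round(4)
E
python3 - <<'E'
from h import *
o=ctrl.get_obs(); im=cv2.imread('pics/w3.png')[:,:,1].astype(int)
C=lambda L,z:[cast('wrist',p,z,o) for p in L]
zg=o['tool_pos'][2]+.026
print('outer',circ(C([(282,234.6),(271,235.5),(293,235.7),(232.7,262),(330.2,262),(244.2,312),(319,312),(252.5,318),(312,318)],zg)))
print('bore',circ(C([(282,260.3),(271,262),(293,262.2),(261.3,270),(302,270),(257.5,276),(305.5,276)],zg)))
# neck inner edge: radial scan out from (283,129.5), last value<=248 before saturated ring; outer edge: ring end
inn=[];out=[]
for a in np.arange(0,360,6):
    r=np.arange(20,46,.5); q=np.array([283+r*np.cos(np.radians(a)),129.5+r*np.sin(np.radians(a))]).T
    w=cv2.remap(im.astype(np.float32),q[:,0].astype(np.float32)[None],q[:,1].astype(np.float32)[None],1)[0]
    for i in range(len(r)-3):
        if w[i]<225 and w[i+3]>250 and 28<r[i]<40: inn.append((a,r[i]+.5,q[i+1])); 
    for i in range(len(r)-3):
        if w[i]>250 and w[i+3]<243 and r[i]>36: out.append((a,r[i]+.75,q[i+1]));break
for n,L in(('in',inn),('out',out)):
    print(n,[(int(a),float(r)) for a,r,_ in L])
    if len(L)>4: print(circ(C([p for *_,p in L],.11)))
E
```

```text
outer (array([0.4983, 0.2987, 0.0257]), np.float64(0.0005))
bore (array([0.4982, 0.2987, 0.0123]), np.float64(0.0002))
in [(84, 36.0), (90, 35.5), (96, 35.5), (108, 36.0), (114, 35.5), (120, 35.5), (126, 35.5), (126, 36.0), (132, 35.5), (138, 35.0), (144, 35.0), (150, 35.5), (156, 35.0), (162, 34.5), (168, 34.5), (174, 35.0), (180, 35.0), (186, 34.0), (186, 34.5), (192, 34.5), (198, 35.0), (204, 34.5), (204, 35.0), (210, 34.0), (210, 34.5), (216, 34.5), (222, 35.0), (228, 35.0), (234, 34.5), (240, 34.5), (246, 34.5), (246, 35.0), (252, 35.0), (258, 34.5), (264, 34.0), (264, 34.5), (270, 34.5), (276, 35.0), (282, 34.0)]
(array([0.571 , 0.2983, 0.0146]), np.float64(0.0003))
out [(0, 41.25), (6, 41.75), (12, 42.25), (18, 42.25), (24, 41.75), (30, 41.75), (66, 43.25), (72, 42.75), (78, 43.25), (84, 43.75), (90, 43.25), (96, 43.25), (102, 43.25), (108, 44.25), (306, 42.25), (312, 42.25), (318, 42.25), (324, 42.75), (330, 41.75), (336, 41.75), (342, 41.75), (348, 42.25), (354, 41.75)]
(array([0.5709, 0.2982, 0.0179]), np.float64(0.0003))
```

Radii match the given sizes (25.7, 12.3, 14.6 and 17.9 mm). The guide must move x +72.8, y −0.4 mm. I raise, cross over, and lower.

Emit:
{"fn": "apply_moves", "kwargs": {
  "deltas": [
    {"fingers":46,"delta_pos":[0,0,-20],"angular":[0,0,0]},
    {"fingers":46,"delta_pos":[0,0,-50],"angular":[0,0,0]},
    {"fingers":46,"delta_pos":[0,0,-65],"angular":[0,0,0]},
    {"fingers":46,"delta_pos":[15,0,-65],"angular":[0,0,0]},
    {"fingers":46,"delta_pos":[40,0.4,-65],"angular":[0,0,0]},
    {"fingers":46,"delta_pos":[62,0.4,-65],"angular":[0,0,0]},
    {"fingers":46,"delta_pos":[72.8,0.4,-65],"angular":[0,0,0]},
    {"fingers":46,"delta_pos":[72.8,0.4,-65],"angular":[0,0,0]},
    {"fingers":46,"delta_pos":[72.8,0.4,-58],"angular":[0,0,0]},
    {"fingers":46,"delta_pos":[72.8,0.4,-50],"angular":[0,0,0]}
  ]
}}

```text
clock: 8.95
tool_pos: [0.5714, 0.2985, 0.1331]
orientation: [-180.0, 0.0, -0.0]
force: [-0.5, 0.1, -1.2]
opening: 0.0517
gripper_force: 30.0
```

Emit:
{"fn": "apply_moves", "kwargs": {
  "deltas": [
    {"fingers":46,"delta_pos":[0,0,3],"angular":[0,0,0]},
    {"fingers":46,"delta_pos":[0,0,6],"angular":[0,0,0]},
    {"fingers":46,"delta_pos":[0,0,9],"angular":[0,0,0]},
    {"fingers":46,"delta_pos":[0,0,12],"angular":[0,0,0]},
    {"fingers":46,"delta_pos":[0,0,15],"angular":[0,0,0]},
    {"fingers":46,"delta_pos":[0,0,18],"angular":[0,0,0]},
    {"fingers":46,"delta_pos":[0,0,18],"angular":[0,0,0]}
  ]
}}

```text
clock: 9.65
tool_pos: [0.5717, 0.2984, 0.115]
orientation: [180.0, 0.0, -0.0]
force: [0.4, 0.1, -0.8]
opening: 0.0513
gripper_force: 30.0
```

The skirt is over the neck (underside about 9 mm below the rim) with no contact force. I continue down.

Emit:
{"fn": "apply_moves", "kwargs": {
  "deltas": [
    {"fingers":46,"delta_pos":[0,0,3],"angular":[0,0,0]},
    {"fingers":46,"delta_pos":[0,0,6],"angular":[0,0,0]},
    {"fingers":46,"delta_pos":[0,0,9],"angular":[0,0,0]},
    {"fingers":46,"delta_pos":[0,0,11.5],"angular":[0,0,0]},
    {"fingers":46,"delta_pos":[0,0,13],"angular":[0,0,0]},
    {"fingers":46,"delta_pos":[0,0,14],"angular":[0,0,0]},
    {"fingers":46,"delta_pos":[0,0,14],"angular":[0,0,0]}
  ]
}}

```text
clock: 10.35
tool_pos: [0.5719, 0.2985, 0.102]
orientation: [180.0, -0.0, -0.0]
force: [-2.2, -1.9, 3.9]
opening: 0.0515
gripper_force: 30.0
```

Emit:
{"fn": "apply_moves", "kwargs": {
  "deltas": [
    {"fingers":56,"delta_pos":[0,0,0],"angular":[0,0,0]},
    {"fingers":70,"delta_pos":[0,0,0],"angular":[0,0,0]},
    {"fingers":80,"delta_pos":[0,0,0],"angular":[0,0,0]},
    {"fingers":80,"delta_pos":[0,0,0],"angular":[0,0,0]},
    {"fingers":80,"delta_pos":[0,0,-15],"angular":[0,0,0]},
    {"fingers":80,"delta_pos":[0,0,-40],"angular":[0,0,0]},
    {"fingers":80,"delta_pos":[0,0,-75],"angular":[0,0,0]},
    {"fingers":80,"delta_pos":[-10,0,-100],"angular":[0,0,0]},
    {"fingers":80,"delta_pos":[-30,0,-120],"angular":[0,0,0]},
    {"fingers":80,"delta_pos":[-30,0,-120],"angular":[0,0,0]}
  ]
}}

```text
clock: 11.35
tool_pos: [0.5419, 0.2994, 0.2254]
orientation: [-179.8, -0.2, 0.0]
force: [0.5, 0.2, 0.9]
opening: 0.0794
gripper_force: 0.0
```

```bash
python3 - <<'E'
from h import *
snap('wrist')
o,im=snap('wrist','w4'); _,s=snap('scene'); print(o['tool_pos'],o['opening'],proj('wrist',[.5705,.298,.128],o))
P=proj('scene',[.57,.298,.1]).astype(int); print(P)
a=cv2.resize(s[P[1]-37:P[1]+38,P[0]-50:P[0]+50,::-1],(400,300),interpolation=cv2.INTER_CUBIC)
b=cv2.resize(im[:,:,::-1],(400,300))
cv2.imwrite('pics/m4.png',np.hstack([a,b]))
E
```

```text
[0.54193182 0.29918782 0.22357163] 0.08007148503993915 [282.52607279 175.73719728]
[393 165]
```

View pics/m4.png

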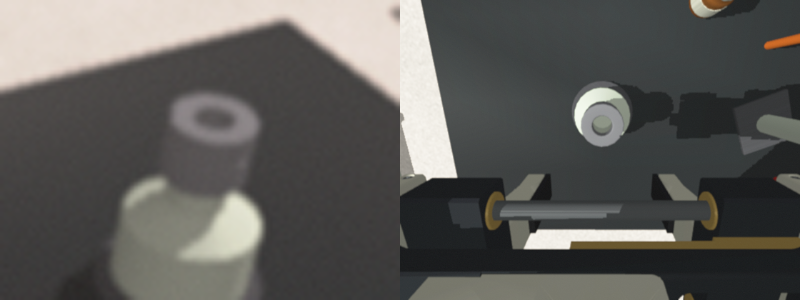

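The scene crop shows the guide sitting upright on the cell neck (top face at about scene px (396,157)). The wrist view shows its ring at about (422,173). I'll check the height through the circle radii.

```bash
cat >> h.py <<'E'
def ring(g,c,lo,hi,sgn,cam,z,o,n=60,dmin=12):
    """strongest radial edge (sign sgn) between radii lo..hi px, cast on plane z, robust circle"""
    r=np.arange(lo,hi,.5); pts=[]
    for a in np.linspace(0,2*np.pi,n,endpoint=False):
        q=np.float32([c[0]+r*np.cos(a),c[1]+r*np.sin(a)])
        w=cv2.remap(g.astype(np.float32),q[0][None],q[1][None],1)[0]; d=sgn*(w[4:]-w[:-4]); i=d.argmax()
        if d[i]>dmin: pts.append(cast(cam,q[:,i+2],z,o))
    P=np.array(pts)
    for _ in range(3):
        s,_m=circ(P); e=np.abs(np.hypot(P[:,0]-s[0],P[:,1]-s[1])-s[2]); P=P[e<max(.0008,1.5*np.median(e))]
    return s,len(P)
E
python3 - <<'E'
from h import *
im=cv2.imread('pics/w4.png'); g=im[:,:,1]; o=ctrl.get_obs()
c=(281.5,173.5)
print(g[174,240:325]); print(g[135:215,282])
print('bore',ring(g,c,9,21,1,'wrist',.128,o)); print('outer',ring(g,c,24,42,-1,'wrist',.128,o),ring(g,c,24,42,1,'wrist',.128,o))
print(proj('scene',[.571,.298,.128]))
E
```

```text
[ 67  69  68  68  79 126 212 245 248 247 247 248 244 201 165 159 157 157
 156 157 155 155 154 154 152 154 152 144 120  95 110 121 134 144 149 149
 150 149 150 149 150 150 149 149 149 149 148 150 150 150 150 150 147 142
 131 122 122 144 161 160 155 153 154 153 153 152 152 152 151 151 151 149
 137 126 136 143 143 143 143 128  84  49  38  39  40]
[232 231 231 231 232 229 194 126  84  82 106 138 156 156 156 157 156 154
 155 155 154 153 154 153 154 150 142 142 148 150 149 149 151 150 150 149
 150 149 149 149 150 149 148 143 134 125 124 124 124 124 115  96  78  73
  87 120 147 154 154 154 154 154 152 154 153 153 154 153 153 148 120  76
  62  62  63  61  61  61  63  61]
bore (array([0.571 , 0.2972, 0.0124]), 49)
outer (array([0.5703, 0.2974, 0.0254]), 34) (array([0.5725, 0.2966, 0.0254]), 35)
[396.37948676 155.89196287]
```

Seated: radii match at z=0.128 and the scene view agrees within 2 px. Now to the probe.

```bash
python3 - <<'E'
from h import *
print(cast('top',(278.2,211.3),.173),cast('top',(408.8,200.5),.04))
E
```

```text
[0.55018044 0.01462907 0.173     ] [ 0.63308516 -0.28118667  0.04      ]
```

Emit:
{"fn": "apply_moves", "kwargs": {
  "deltas": [
    {"fingers":60,"delta_pos":[0,20,-25],"angular":[0,0,0]},
    {"fingers":60,"delta_pos":[2,55,-40],"angular":[0,0,0]},
    {"fingers":60,"delta_pos":[5,95,-40],"angular":[0,0,0]},
    {"fingers":60,"delta_pos":[8,135,-40],"angular":[0,0,0]},
    {"fingers":60,"delta_pos":[10,175,-40],"angular":[0,0,0]},
    {"fingers":60,"delta_pos":[10,215,-40],"angular":[0,0,0]},
    {"fingers":60,"delta_pos":[10,250,-40],"angular":[0,0,0]},
    {"fingers":60,"delta_pos":[10,275,-40],"angular":[0,0,0]},
    {"fingers":60,"delta_pos":[10,281,-40],"angular":[0,0,0]},
    {"fingers":60,"delta_pos":[10,281,-40],"angular":[0,0,0]}
  ]
}}

```text
clock: 12.5
tool_pos: [0.5518, 0.0166, 0.2605]
orientation: [180.0, 0.1, -0.1]
force: [-0.8, 0.2, 0.4]
opening: 0.0601
gripper_force: 0.0
```

```bash
python3 - <<'E'
from h import *
snap('wrist'); snap('wrist')
o,im=snap('wrist','w5'); print(o['tool_pos'],o['opening'],proj('wrist',[.558,.017,.173],o),proj('wrist',[.558,.017,.112],o))
E
```

```text
[0.55190269 0.01792329 0.26086256] 0.06014616583923364 [281.89091925 203.35269523] [281.82600902 186.92640058]
```

View pics/w5.png

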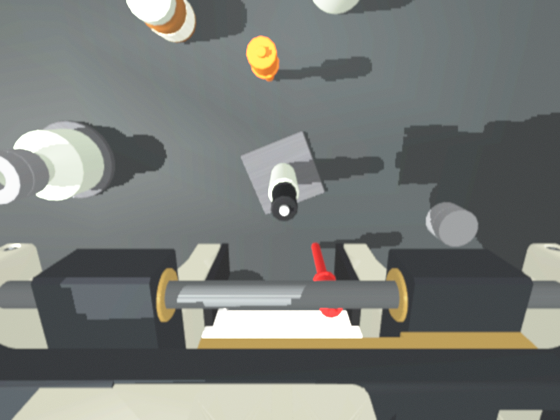

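Black probe stub at about (284.5,211), head around it; the red look-alike at (330,305) and orange at (262,45) are clear of the finger line. I'll measure it.

```bash
python3 - <<'E'
from h import *
im=cv2.imread('pics/w5.png'); o=ctrl.get_obs(); g=im[:,:,1]
m=np.zeros(g.shape,np.uint8); m[200:222,272:297]=(g[200:222,272:297]>120)
n,l,st,ct=cv2.connectedComponentsWithStats(m); print(st[1:],ct[1:])
for c in ct[1:]: print(cast('wrist',c,.173,o))
print(circ and 'head row',g[205,262:306],g[185:225,284])
E
```

```text
[[272 200   1   2   2]
 [279 205  11  12 106]
 [272 219   3   1   3]] [[272.         200.5       ]
 [283.78301887 210.21698113]
 [273.         219.        ]]
[0.56050052 0.02570511 0.173     ]
[0.55190675 0.01575988 0.173     ]
[0.54400646 0.02500741 0.173     ]
head row [172 178 177 178 179 179 180 181 171 124  93  79  74  74  75  74  73  76
  99 138 168 179 174 162 133  95  68  60  63  70  72  70  70  66  61  79
 108 115 116 115 115 115 115 114] [ 45  44  44  46  43  44  43  44  42  42  49  69  78  77  74  74  73  70
  74 105 174 245 255 255 255 255 255 255 255 255 255 147  69  68  70  81
 102 117 117 117]
```

Emit:
{"fn": "apply_moves", "kwargs": {
  "deltas": [
    {"fingers":60,"delta_pos":[1,1.2,25],"angular":[0,0,0]},
    {"fingers":60,"delta_pos":[1,1.2,60],"angular":[0,0,0]},
    {"fingers":60,"delta_pos":[1,1.2,90],"angular":[0,0,0]},
    {"fingers":60,"delta_pos":[1,1.2,115],"angular":[0,0,0]},
    {"fingers":60,"delta_pos":[1,1.2,130],"angular":[0,0,0]},
    {"fingers":60,"delta_pos":[1,1.2,136],"angular":[0,0,0]},
    {"fingers":60,"delta_pos":[1,1.2,136],"angular":[0,0,0]},
    {"fingers":60,"delta_pos":[1,1.2,136],"angular":[0,0,0]},
    {"fingers":45,"delta_pos":[1,1.2,136],"angular":[0,0,0]},
    {"fingers":34,"delta_pos":[1,1.2,136],"angular":[0,0,0]}
  ]
}}

```text
clock: 13.65
tool_pos: [0.5533, 0.0166, 0.1265]
orientation: [-180.0, -0.1, -0.0]
force: [-0.1, -0.9, 0.0]
opening: 0.0495
gripper_force: 0.0
```

Emit:
{"fn": "apply_moves", "kwargs": {
  "deltas": [
    {"fingers":29,"delta_pos":[0,0,0],"angular":[0,0,0]},
    {"fingers":27,"delta_pos":[0,0,0],"angular":[0,0,0]},
    {"fingers":25,"delta_pos":[0,0,0],"angular":[0,0,0]},
    {"fingers":23,"delta_pos":[0,0,0],"angular":[0,0,0]},
    {"fingers":18,"delta_pos":[0,0,0],"angular":[0,0,0]},
    {"fingers":18,"delta_pos":[0,0,0],"angular":[0,0,0]},
    {"fingers":18,"delta_pos":[0,0,0],"angular":[0,0,0]}
  ]
}}

```text
clock: 14.35
tool_pos: [0.5528, 0.0162, 0.1256]
orientation: [180.0, -0.0, -0.0]
force: [-0.4, -1.3, 0.7]
opening: 0.0232
gripper_force: 30.0
```

Emit:
{"fn": "apply_moves", "kwargs": {
  "deltas": [
    {"fingers":18,"delta_pos":[0,0,-4],"angular":[0,0,0]},
    {"fingers":18,"delta_pos":[0,0,-14],"angular":[0,0,0]},
    {"fingers":18,"delta_pos":[0,0,-30],"angular":[0,0,0]},
    {"fingers":18,"delta_pos":[0,0,-50],"angular":[0,0,0]},
    {"fingers":18,"delta_pos":[0,0,-72],"angular":[0,0,0]},
    {"fingers":18,"delta_pos":[0,0,-95],"angular":[0,0,0]},
    {"fingers":18,"delta_pos":[0,0,-118],"angular":[0,0,0]},
    {"fingers":18,"delta_pos":[0,0,-141],"angular":[0,0,0]},
    {"fingers":18,"delta_pos":[0,0,-160],"angular":[0,0,0]},
    {"fingers":18,"delta_pos":[0,0,-170],"angular":[0,0,0]}
  ]
}}

```text
clock: 15.35
tool_pos: [0.5533, 0.0165, 0.2982]
orientation: [-179.9, -0.2, -0.0]
force: [0.1, -0.7, -1.7]
opening: 0.0236
gripper_force: 30.0
```

Emit:
{"fn": "apply_moves", "kwargs": {
  "deltas": [
    {"fingers":18,"delta_pos":[0,-10,0],"angular":[0,0,0]},
    {"fingers":18,"delta_pos":[-5,-35,0],"angular":[0,0,0]},
    {"fingers":18,"delta_pos":[-10,-65,0],"angular":[0,0,0]},
    {"fingers":18,"delta_pos":[-15,-95,0],"angular":[0,0,0]},
    {"fingers":18,"delta_pos":[-20,-125,0],"angular":[0,0,0]},
    {"fingers":18,"delta_pos":[-25,-155,0],"angular":[0,0,0]},
    {"fingers":18,"delta_pos":[-30,-185,0],"angular":[0,0,0]},
    {"fingers":18,"delta_pos":[-35,-215,0],"angular":[0,0,0]},
    {"fingers":18,"delta_pos":[-40,-240,0],"angular":[0,0,0]},
    {"fingers":18,"delta_pos":[-40,-260,0],"angular":[0,0,0]}
  ]
}}

```text
clock: 16.35
tool_pos: [0.5117, 0.2781, 0.2944]
orientation: [180.0, 0.1, 0.0]
force: [0.0, 1.1, -0.9]
opening: 0.0237
gripper_force: 30.0
```

Emit:
{"fn": "apply_moves", "kwargs": {
  "deltas": [
    {"fingers":18,"delta_pos":[0,-15,0],"angular":[0,0,0]},
    {"fingers":18,"delta_pos":[0,-21,0],"angular":[0,0,0]},
    {"fingers":18,"delta_pos":[0,-21,0],"angular":[0,0,0]},
    {"fingers":18,"delta_pos":[0,-21,0],"angular":[0,0,0]},
    {"fingers":18,"delta_pos":[0,-21,0],"angular":[0,0,0]},
    {"fingers":18,"delta_pos":[0,-21,0],"angular":[0,0,0]}
  ]
}}

```text
clock: 16.95
tool_pos: [0.5131, 0.2966, 0.2958]
orientation: [-180.0, -0.0, -0.1]
force: [0.5, 0.0, -1.6]
opening: 0.0235
gripper_force: 30.0
```

```bash
python3 - <<'E'
from h import *
o,im=snap('wrist','w6'); t=np.array(o['tool_pos']); print(t,o['opening'],'bore',proj('wrist',[.571,.2975,.128],o),'tip',proj('wrist',t-[0,0,.114],o),'collar',proj('wrist',t-[0,0,.012],o))
E
```

```text
[0.51310762 0.29662669 0.29580171] 0.02345675392330641 bore [280.07598839 134.70743933] tip [280.93628856 201.96354518] collar [280.54049346 247.49524456]
```

View pics/w6.png

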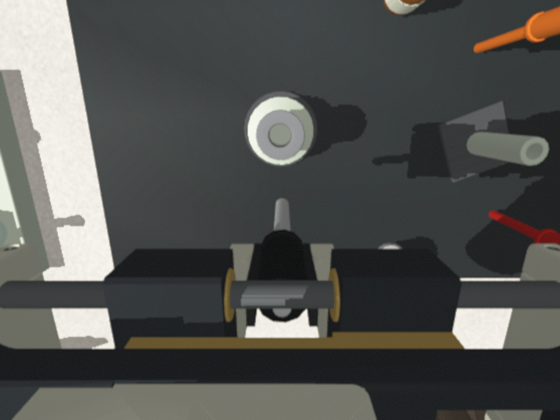

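Probe held upright, tip at (282,203), guide bore at (280,135) with the cell's hole visible; the holder at (540,150) is empty. This was the tenth picture, so I work numerically from here. I lower beside the guide so that tip and bore are at equal depth.

Emit:
{"fn": "apply_moves", "kwargs": {
  "deltas": [
    {"fingers":18,"delta_pos":[0,0,15],"angular":[0,0,0]},
    {"fingers":18,"delta_pos":[0,0,35],"angular":[0,0,0]},
    {"fingers":18,"delta_pos":[0,0,48],"angular":[0,0,0]},
    {"fingers":18,"delta_pos":[0,0,50],"angular":[0,0,0]},
    {"fingers":18,"delta_pos":[0,0,50],"angular":[0,0,0]},
    {"fingers":18,"delta_pos":[0,0,50],"angular":[0,0,0]},
    {"fingers":18,"delta_pos":[0,0,50],"angular":[0,0,0]}
  ]
}}

```text
clock: 17.7
tool_pos: [0.5133, 0.2977, 0.2465]
orientation: [-179.9, -0.1, -0.0]
force: [-0.1, 0.0, -1.1]
opening: 0.0234
gripper_force: 30.0
```

```bash
python3 - <<'E'
from h import *
o,im=snap('wrist','w7'); t=np.array(o['tool_pos']); g=im[:,:,1]; np.set_printoptions(linewidth=200)
b=proj('wrist',[.571,.2975,.128],o); tp=proj('wrist',t-[0,0,.114],o)
print(t,o['orientation'],b,tp)
for dz in(0,1):print('bore',ring(g,b,10,20,1,'wrist',.128,o),'outer',ring(g,b,25,38,-1,'wrist',.128,o),ring(g,b,25,38,1,'wrist',.128,o)); break
for v in range(194,232,4): print(v,g[v,262:304])
print(g[185:215,280],g[185:215,282])
for z in(.114,.09,.06,.03): print(z,[proj('wrist',t-[0,y,z],o).round(1).tolist() for y in(-.006,.006)])
E
```

```text
[0.5133267  0.29769507 0.24653137] [-1.79944240e+02 -6.78533340e-02 -2.02334199e-02] [281.16230542 138.52156726] [281.02913282 202.07326869]
bore (array([0.571 , 0.2981, 0.0127]), 56) outer (array([0.5686, 0.3005, 0.0278]), 17) (array([0.5708, 0.2973, 0.0258]), 49)
194 [64 63 63 64 64 62 63 62 62 61 63 64 61 62 63 61 62 62 62 61 60 61 61 60 60 62 61 62 62 61 63 62 61 62 61 62 61 60 63 63 61 60]
198 [65 64 63 64 63 63 61 65 63 62 62 61 62 62 61 65 76 86 98 99 94 89 83 73 64 61 59 61 61 61 59 61 60 61 61 60 59 61 60 60 61 61]
202 [ 63  63  63  64  62  65  64  62  61  63  62  61  62  86 134 147 142 132 122 117 112 109 105 105 103  98  79  64  61  61  60  60  60  62  61  59  59  60  62  60  60  60]
206 [ 63  64  63  64  65  62  63  62  62  61  62  59  71 108 145 146 136 126 118 112 110 106 104 104 103 102  89  69  62  60  60  61  60  59  61  59  61  61  61  60  60  60]
210 [ 63  64  62  62  61  62  62  62  63  62  61  61  80 127 147 144 133 125 118 113 108 105 105 103 103 103  96  73  62  60  61  61  60  61  62  60  60  61  62  61  60  60]
214 [ 62  64  63  63  61  62  62  63  62  61  61
[... 476 characters left out ...]
6 [ 60  60  59  60  61  62  62  61  61  60  59  83 128 137 121 105 103 103 105 106 104 105 103 102 103 103 104  98  78  63  61  61  61  62  60  63  62  61  61  61  61  60]
230 [63 60 61 61 61 61 61 61 60 58 57 60 74 73 63 54 51 52 46 41 38 35 34 38 47 62 77 76 70 61 57 58 58 60 60 60 59 60 59 58 59 60]
[ 64  63  63  63  64  64  64  61  62  62  60  62  70  98 119 125 124 122 123 120 118 118 119 117 117 118 117 118 117 115] [ 62  61  62  63  63  61  63  62  61  60  60  58  70  94 111 112 112 112 113 112 109 110 108 109 109 108 108 108 107 108]
0.114 [[274.6, 202.1], [287.5, 202.1]]
0.09 [[274.0, 209.7], [287.9, 209.7]]
0.06 [[273.0, 221.4], [288.7, 221.4]]
0.03 [[271.7, 236.3], [289.6, 236.3]]
```

```bash
python3 - <<'E'
from h import *
o=ctrl.get_obs(); t=np.array(o['tool_pos']); zt=t[2]-.114
print(t, 'tip c',cast('wrist',(281.6,198),zt,o)-[.006,0,0]-t, 'chord v202 L/R',cast('wrist',(275,202),zt,o)-t,cast('wrist',(288,202),zt,o)-t)
E
```

```text
[0.51324626 0.2976398  0.24638934] tip c [-0.0020868 -0.0005464 -0.114    ] chord v202 L/R [ 5.53712036e-05  5.61490010e-03 -1.14000000e-01] [ 4.53757059e-05 -6.51239187e-03 -1.14000000e-01]
```

Emit:
{"fn": "apply_moves", "kwargs": {
  "deltas": [
    {"fingers":18,"delta_pos":[0,0,-15],"angular":[0,0,0]},
    {"fingers":18,"delta_pos":[0,0,-30],"angular":[0,0,0]},
    {"fingers":18,"delta_pos":[12,-0.5,-30],"angular":[0,0,0]},
    {"fingers":18,"delta_pos":[30,-0.5,-30],"angular":[0,0,0]},
    {"fingers":18,"delta_pos":[48,-0.5,-30],"angular":[0,0,0]},
    {"fingers":18,"delta_pos":[59.6,-0.5,-30],"angular":[0,0,0]},
    {"fingers":18,"delta_pos":[59.6,-0.5,-25],"angular":[0,0,0]},
    {"fingers":18,"delta_pos":[59.6,-0.5,-15],"angular":[0,0,0]},
    {"fingers":18,"delta_pos":[59.6,-0.5,-8],"angular":[0,0,0]},
    {"fingers":18,"delta_pos":[59.6,-0.5,-8],"angular":[0,0,0]}
  ]
}}

```text
clock: 18.75
tool_pos: [0.5714, 0.2974, 0.2518]
orientation: [179.9, 0.1, -0.0]
force: [-0.1, -0.9, -1.2]
opening: 0.0231
gripper_force: 30.0
```

```bash
python3 - <<'E'
from h import *
np.set_printoptions(linewidth=200)
snap('scene')
o,s=snap('scene','s8'); g=s[:,:,1]; t=np.array(o['tool_pos']); print(t,o['orientation'])
print('tip',proj('scene',t-[0,0,.114]),'top of stem',proj('scene',t-[0,0,.02]),'guide top c',proj('scene',[.5725,.298,.128]),'bottom',proj('scene',[.5725,.298,.088]))
for v in range(126,180,3): print(v,g[v,378:418])
E
```

```text
[0.57179636 0.29764517 0.25279228] [ 1.79945681e+02  6.43985835e-02 -3.31695821e-03]
tip [397.36734257 152.19179534] top of stem [405.91639914 115.36114106] guide top c [396.76752692 156.22346415] bottom [393.51319714 170.20313962]
126 [222 220 219 218 218 217 218 220 220 219 218 217 217 218 215 216 216 218 217 217 217 209 177 134 114 110 116 138 182 211 216 218 216 217 217 217 218 217 216 215]
129 [219 220 221 220 219 219 219 219 218 219 218 217 219 218 219 219 218 219 219 220 217 193 146 114 110 113 129 170 208 221 221 221 221 221 220 219 219 220 219 219]
132 [220 220 220 220 218 218 219 219 220 219 217 217 217 219 220 219 220 219 221 221 202 161 123 112 113 122 159 199 218 216 216 214 207 194 184 180 181 191 208 216]
135 [219 218 219 219 220 219 219 218 220 220 220 221 221 220 220 221 218 219 214 203 170 129 112 113 114 115 120 122 115  98  90  84  77  73  69  70  68  72  88 117]
138 [221 220 220 220 218 214 214 213 208 196 187 180 168 151 139 131 116 101  91  91 101 109 114 114 111  98  81  72  70  70  70  70  70  70  72  69  69  70  69  67]
141 [171 151 136 125 116  99  92  83  
[... 1299 characters left out ...]
7 68 67 68 71 76 79 81 81 80 81 82 83 84 83 85 84 86 87 86 87 86 85 85 85 87 87 76 68 65 64 66 64 64 63 64 65 65 65]
168 [66 65 66 65 71 75 77 77 78 79 80 81 83 83 82 82 82 83 84 84 83 83 83 84 90 94 88 77 69 65 64 64 64 64 62 64 64 62 65 65]
171 [66 68 74 79 85 88 81 78 80 79 80 80 81 81 82 85 84 83 83 83 82 83 84 83 87 87 80 71 63 63 63 64 62 63 62 63 62 61 63 62]
174 [153 165 172 174 171 155 126 101  88  84  81  82  82  81  80  82  82  82  81  82  82  81  84  87  84  80  70  64  63  63  61  61  63  61  62  62  62  63  63  63]
177 [151 137 124 119 120 116 113 112 114 117 117 117 112 110 107 106 105 105 104 105 120 157 193 207 197 170 135  96  69  61  61  62  61  63  59  61  61  62  60  61]
```

The scene numbers show the stem axis at u≈396.0 at the guide's top level, against a bore centre of 395.9–396.1, with the stem upright. I lower it.

Emit:
{"fn": "apply_moves", "kwargs": {
  "deltas": [
    {"fingers":18,"delta_pos":[0,0,4],"angular":[0,0,0]},
    {"fingers":18,"delta_pos":[0,0,9],"angular":[0,0,0]},
    {"fingers":18,"delta_pos":[0,0,14],"angular":[0,0,0]},
    {"fingers":18,"delta_pos":[0,0,19],"angular":[0,0,0]},
    {"fingers":18,"delta_pos":[0,0,24],"angular":[0,0,0]},
    {"fingers":18,"delta_pos":[0,0,29],"angular":[0,0,0]},
    {"fingers":18,"delta_pos":[0,0,34],"angular":[0,0,0]},
    {"fingers":18,"delta_pos":[0,0,39],"angular":[0,0,0]},
    {"fingers":18,"delta_pos":[0,0,42],"angular":[0,0,0]},
    {"fingers":18,"delta_pos":[0,0,44],"angular":[0,0,0]}
  ]
}}

```text
clock: 19.85
tool_pos: [0.5725, 0.2978, 0.2092]
orientation: [180.0, 0.0, -0.0]
force: [-0.1, 0.7, -1.6]
opening: 0.0235
gripper_force: 30.0
```

Emit:
{"fn": "apply_moves", "kwargs": {
  "deltas": [
    {"fingers":18,"delta_pos":[0,0,4],"angular":[0,0,0]},
    {"fingers":18,"delta_pos":[0,0,9],"angular":[0,0,0]},
    {"fingers":18,"delta_pos":[0,0,14],"angular":[0,0,0]},
    {"fingers":18,"delta_pos":[0,0,19],"angular":[0,0,0]},
    {"fingers":18,"delta_pos":[0,0,24],"angular":[0,0,0]},
    {"fingers":18,"delta_pos":[0,0,29],"angular":[0,0,0]},
    {"fingers":18,"delta_pos":[0,0,34],"angular":[0,0,0]},
    {"fingers":18,"delta_pos":[0,0,39],"angular":[0,0,0]},
    {"fingers":18,"delta_pos":[0,0,42],"angular":[0,0,0]},
    {"fingers":18,"delta_pos":[0,0,43],"angular":[0,0,0]}
  ]
}}

```text
clock: 20.85
tool_pos: [0.5724, 0.2977, 0.1661]
orientation: [180.0, 0.0, -0.0]
force: [0.1, 0.6, -1.9]
opening: 0.0234
gripper_force: 30.0
```

Emit:
{"fn": "apply_moves", "kwargs": {
  "deltas": [
    {"fingers":18,"delta_pos":[0,0,0],"angular":[0,0,0]},
    {"fingers":18,"delta_pos":[0,0,0],"angular":[0,0,0]},
    {"fingers":18,"delta_pos":[0,0,0],"angular":[0,0,0]},
    {"fingers":18,"delta_pos":[0,0,0],"angular":[0,0,0]},
    {"fingers":18,"delta_pos":[0,0,0],"angular":[0,0,0]},
    {"fingers":18,"delta_pos":[0,0,0],"angular":[0,0,0]},
    {"fingers":18,"delta_pos":[0,0,0],"angular":[0,0,0]}
  ]
}}

```text
clock: 21.55
tool_pos: [0.5725, 0.2978, 0.1666]
orientation: [-180.0, -0.0, -0.0]
force: [-0.1, 0.4, -1.6]
opening: 0.0237
gripper_force: 30.0
```

```bash
python3 - <<'E'
from h import *
np.set_printoptions(linewidth=200)
o,s=snap('scene','s9'); g=s[:,:,1]; t=np.array(o['tool_pos']); print(t,o['orientation'],o['force'],o['qvel'].round(2))
a=t-[0,0,.114]
print('collar bottom',proj('scene',a+[0,0,.1]),'guide c',proj('scene',[.5725,.298,.128]))
for v in range(138,171,2): print(v,g[v,380:416])
E
```

```text
[0.57254424 0.2978288  0.16661302] [-1.79997548e+02 -2.55243567e-03 -3.20619800e-02] [-0.06534789  0.4146402  -1.5912292 ] [-0.08 -0.01  0.14 -0.03  0.12 -0.07]
collar bottom [398.81486092 147.24029537] guide c [396.76752692 156.22346415]
138 [221 222 221 217 216 216 210 188 147 120 114 113 114 116 121 127 123 112  84  57  48  47  48  47  46  46  46  48  59  88 116 126 127 116  93  70]
140 [185 180 170 152 139 128 119 112 113 114 114 114 113 116 123 128 126 119  94  64  51  47  47  48  48  47  46  50  73 103 122 124 120 104  79  68]
142 [ 87  82  75  72  67  68  73  88 105 113 114 116 116 117 122 127 127 116  90  62  49  46  47  46  47  47  48  56  75  99 108 101  89  76  67  64]
144 [ 70  71  68  70  68  68  70  72  83  92 104 112 115 119 124 126 123 106  75  54  47  47  45  44  53  57  57  60  66  70  70  67  65  65  66  64]
146 [ 69  69  68  69  67  69  66  69  66  69  75  87 100 106 107 103  94  74  55  48  48  46  46  47  51  60  63  63  65  66  66  64  64  63  63  64]
148 [69 68 68 69 68 66 70 68 67 65 69 68 68 62 57 53 49 47 45 46 46 46 44 47 54 61 65 64 64 66 66 64 63 63 66 6
[... 772 characters left out ...]
2  84  89  96 101  97  93  83  80  86  98 113 127 131 124 100  74  63  62  62  64  63  62  66]
162 [ 65  66  67  69  73  76  77  78  80  79  83  82  82  83  83  84  82  84  84  83  82  83  83  86  97 103  95  77  65  63  61  62  63  63  64  63]
164 [66 65 65 69 75 76 78 80 81 80 80 82 84 82 83 82 83 83 84 83 84 83 82 84 84 86 79 67 62 63 63 64 62 63 62 62]
166 [64 65 68 72 76 77 78 78 79 79 82 82 82 81 83 82 82 84 83 82 83 82 84 85 86 83 69 64 62 60 62 64 63 62 61 62]
168 [64 65 68 72 75 76 77 78 80 81 82 83 81 83 82 83 83 83 82 83 82 83 87 94 90 75 67 62 63 61 60 63 61 61 61 62]
170 [64 65 69 73 75 76 77 81 78 79 82 82 84 82 83 84 81 82 84 83 83 83 87 91 83 71 63 60 63 61 61 59 61 62 61 61]
```

```bash
python3 -c "
from plant import ctrl
print(ctrl.close_job())"
```

```text
the job is handed in; nothing more can be done
None
```

The guide cup is seated on the cell neck and released. The probe is gripped upright and still, centred in the hole as measured, with about 75 mm of its stem below the guide's top and no contact force seen; I handed the job in at about 21.6 s of the 64 s, and no verdict came back.

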